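Charge the hand greaser and couple it to a tilted grease nipple

ROBOT

A 6-joint arm with a two-finger parallel gripper is mounted at the origin on a cart in front of the work surface, level with it; the furniture and walls round the work are solid. World frame = base frame: x ahead of the robot, y to its left, z up, the work surface at z = 0. Lengths are in m, angles in degrees, forces in N, time in s.
With the tool pointing down it reaches from about 0.275 to 0.75 m from the base axis. Payload 10.2 kg.
Tool frame: the origin (TCP) lies midway between the tips of the shut fingers; the grasp point (between the pads) lies 19 mm behind it (r.grip_point_offset is the distance from the TCP to the grasp point, in m); z points along the fingers, y is the line along which they close (so a half turn about z gives the same grasp; the last joint's range is limited). The gripper opens to 85 mm and grips with 20 to 120 N. Pads are 22 mm wide; open, the fingers measure 114 mm over their backs; the gripper's body (76 mm by 85 mm) begins 54 mm behind the grasp point. The pads swing forward as they close: fully open they stand 13 mm farther back than shut.
Start: joints at [57.044, 17.928, 85.812, -0, 76.261, -12.8], TCP at [0.181, 0.493, 0.231] pointing down, gripper open.
Joint ranges: [-168.41, 168.41], [-55.51, 124.54], [10.69, 146.95], [-70.63, 250.63], [1, 178], [-165.06, 165.06]. Speed limits (degrees/s): [136.94, 136.94, 172.46, 180, 180, 180].

INTERFACE

Orientations are given as a 3x3 rotation matrix whose columns are the frame's x, y, z axes.
In Python, from plant import monitor, viewer, r gives the robot as it stands.
- The arm moves only by the tool arm_command, never from a script. Its argument "deltas" is one flat list of numbers, 6 for each row, row after row: the shift along the tool's x, y, z in units of 0.03 m (1.0 is 0.03 m), then the turn, a rotation vector about the tool's x, y, z in units of 5 degrees (1.0 is 5 degrees). In form: [tx, ty, tz, wx, wy, wz, tx, ty, tz, wx, wy, wz, ...]. A call has 1 to 20 rows; each row shifts and turns the commanded pose from where the row before left it, along the tool's axes as they then stand; what a row does not reach is not made up. A row lasts 1/12 s, in which the tool goes at most 41.7 mm and 7.16 degrees, less where a joint would pass 70% of its speed; a pose out of reach is approached as far as the arm can. A call with a number of a shift or a turn outside -1 to 1 is refused whole. A call with a gripper value outside its range is refused whole. "gripper" is the closure, from -1 (fully open) to 1 (shut), set as the call begins (left out, the last holds). The fingers move at their own pace and stop on an object; "force" is the grip in N (left out, the last holds). Time passes only in rows, so rows that do not move let the fingers close. It gives the time, the measured TCP pose, the force, the opening and the grip force at its end, in the units of the state.
- monitor.get_state(): the state, without advancing time (a new reading comes with each control period).
- viewer.snapshot(name): name is "side" or "top" or "wrist"; returns the picture (400x640x3 uint8, red, green, blue); there is no depth.
- viewer.camera_info(name): a dict with "intrinsics" (3x3 intrinsics, pixels), "rvec" (rotation vector, rad) and "tvec" (3), from world to camera coordinates, as OpenCV has them; the wrist camera has in their place "mount" (4x4, takes a point from camera to tool coordinates, whose origin is the TCP and whose axes are the flange's). Camera axes: x right, y down, z forward; pixel columns grow to the right and rows downward; lengths in m; the calibration is good to about 2 mm. A picture is of the moment at which its call begins: read the wrist's pose just before it. camera_info takes no time and is no camera call.
- r.sign_off(): hands the job in; it is judged then, once.
The state is a dict: "time": time; "qpos": joint angles; "qvel": joint speeds; "joint_efforts": joint torques, N m; "tcp_pos": TCP position; "tool_rot": TCP orientation; "contact_force": force on the tool from outside, world axes, zero at the start; "ft_torque": the same for the moment, N m; "width": finger opening in m; "finger_force": force on a finger pad.
Only numpy, scipy, OpenCV 4.12 (cv2) and the standard library are available. Lean on these libraries where they do the work, as an engineer would, in place of code of your own. Each camera call takes 0.05 s, during which the arm holds its last target. There are 200 camera calls.

TASK

Take the red hand greaser out of its cup on the grey filling stand and, keeping it upright, press its mouth down on the orange sprung pad beside the cup until the pad is fully down, so that it is charged. Then set its mouth squarely on the tilted brass nipple of the blue bearing housing, push along the nipple's axis until the coupler snaps over the head and sits fully home, and finish like that: still gripping the greaser and pushing it against the nipple's spring. Leave the tin, the jar and the bottle standing where they are.

Things in the scene. Friction and masses are not known exactly. Their poses are not given: they have to be found in the camera images.
- greaser: loose red hand greaser, about 220 g, 122 mm long, upright in the stand's cup at the start. Origin: centre of its open mouth (lowest point when upright); z along its axis from mouth to grip. Steel nose 37 mm over the bell mouth, 32 mm from z = 10 to 26 mm; red barrel 36 mm in diameter to z = 60; dark flange 46 mm in diameter to z = 66 mm.
- greaser_grip (a point): on the greaser's axis at z = 91 mm: middle of its black square grip, 28 x 28 mm (faces along the greaser's x and y), from z = 66 to 116 mm, to be pinched from above; a small red button above it ends at z = 122 mm
- greaser_floor (a point): on the greaser's axis at z = 20 mm: flat floor of the bore, which meets the top of the nipple's head when home. The bore is 26 mm wide at the mouth and 20 mm inside. At z = 10 mm two sprung round-nosed jaws (on +x and -x) leave a 13 mm gap; they spread to let the 16 mm nipple head pass and snap in behind it. Any turn about the axis will do.
- stand: fixed grey filling stand, plate 85 x 150 x 12 mm; origin at the centre of its underside, z up. Black open cup at y = +37 mm (52 mm outside, 42 mm inside, floor at z = 12 mm, rim at z = 38 mm) in which the greaser stands; sprung orange pad at y = -37 mm. Beware the polishing machine, a fixed 345 mm tall box to the right: nearest corner at world x 0.52, y -0.20.
- pad_top (a point): centre of the top face of the orange sprung pad (disc 42 mm in diameter); 44 mm above the worktop when free, 36 mm when fully down; it moves with the pad
- pad (a joint): how far the pad is pressed down, m: 0 free, 0.008 fully down at its stop. Spring: about 4 N at the start of the travel, 10 N fully down; it springs back up.
- bearing: fixed blue bearing housing: foot 120 (x) x 44 (y) x 14 mm, round body 72 mm in diameter centred 42 mm above the worktop, steel shaft 24 mm in diameter and 100 mm long along y; origin at the centre of its underside, z up. The nipple stands out of its rounded top, leaning 0.45 rad (26 degrees) from vertical towards the housing's -x.
- nipple: brass button-head grease nipple, fixed on the housing. Origin: centre of the flat top of its head; z points outwards along its axis (up and leaning). Head 16 mm in diameter, 6 mm thick, edges bevelled; neck 10 mm in diameter down to z = -24 mm, where a 22 mm hexagon begins. Fully home, the greaser's mouth (origin) is at z = -20 mm here and the two axes coincide.
- valve_pin (a joint): how far the steel valve pin is pressed in, m: 0 free (it stands 6 mm out of the head), 0.006 flush. Spring: about 5 N at first, 11 N when flush; passing the jaws over the head adds several newtons (under 25 N altogether). Let go, and the spring lifts the greaser back off the pin; the jaws do not keep it home.
- wax_tin: loose round tin with a yellow lid, 66 mm in diameter, 27 mm high, a bystander; origin at the centre of its underside
- screw_jar: loose clear jar of screws with a black cap, 55 mm in diameter, 68 mm high, a bystander; origin at the centre of its underside
- oil_bottle: loose amber oil bottle with a red nozzle, 31 mm in diameter, 91 mm high, a bystander; origin at the centre of its underside
Mind the look-alikes: they are no part of the job. Leave any green look-alike of the greaser alone.

How it is judged:
By the outcome, as a careful person would: the job done as asked, in the order asked, and still so for the second after the job is handed in, while the arm keeps its last pose, push and grip.
It also fails if it takes over 45 s, if anything falls off the work surface, if the arm or the gripper's body presses on something with over 40 N, if the wrist force passes 120 N, or if a joint passes its speed limit or range.

## Working session

There is one attempt and no reset: what is moved stays moved. The work goes in short steps, Python scripts to look and compute and a tool call to move; the robot and the scene stay as the last step left them, time stands still between calls to the robot, and variables do not carry over. Pictures are saved under pics/ and viewed, at most 10 in all, crops included, and the job is handed in when it is done.

Besides the shell and the picture viewer there is one more tool, called after "Request:" by a JSON object that holds its "fn" and its "kwargs". arm_command: Moves the arm, as the interface text tells. Its arguments: {"type":"object","properties":{"deltas":{"type":"array"},"gripper":{"type":"number"},"force":{"type":"number"}},"required":["deltas"]}

```bash
mkdir -p pics; ls; cat > h.py <<'E'
import numpy as np, cv2
from plant import monitor, viewer, r
def cam(name, st=None):
    i=viewer.camera_info(name); K=np.array(i["intrinsics"],float)
    if "mount" in i:
        st=st or monitor.get_state(); M=np.array(i["mount"]); T=np.eye(4); T[:3,:3]=np.array(st["tool_rot"]).reshape(3,3); T[:3,3]=st["tcp_pos"]
        W=np.linalg.inv(T@M)
        return K,W[:3,:3],W[:3,3]
    return K,cv2.Rodrigues(np.array(i["rvec"],float))[0],np.array(i["tvec"],float).ravel()
def ray(c,uv):
    K,R,t=c; d=R.T@np.linalg.solve(K,[uv[0],uv[1],1.]); return -R.T@t,d/np.linalg.norm(d)
def onz(c,uv,z):
    o,d=ray(c,uv); return o+d*(z-o[2])/d[2]
def meet(*cu):
    A=np.zeros((3,3));b=np.zeros(3)
    for c,uv in cu:
        o,d=ray(c,uv);P=np.eye(3)-np.outer(d,d);A+=P;b+=P@o
    x=np.linalg.solve(A,b)
    return x,[np.linalg.norm(np.cross(x-ray(c,u)[0],ray(c,u)[1])) for c,u in cu]
def proj(c,X):
    K,R,t=c; p=K@(R@np.asarray(X,float)+t); return p[:2]/p[2]
E
python3 - <<'E'
from h import *
st=monitor.get_state();print({k:np.round(v,3).tolist() for k,v in st.items()})
print(r.grip_point_offset)
for n in("side","top","wrist"):
    im=viewer.snapshot(n);cv2.imwrite(f"pics/{n}0.png",im[...,::-1])
    c=cam(n,st);print(n,c[0].round(1).tolist(),(-c[1].T@c[2]).round(3),c[1].round(2).tolist())
a=[cv2.imread(f"pics/{n}0.png") for n in("side","top","wrist")]
E
```

```text
pics
{'time': 0.0, 'qpos': [57.045, 17.959, 85.854, -0.002, 76.261, -12.798], 'qvel': [0.041, -0.002, -0.003, -0.026, -0.082, -0.104], 'joint_efforts': [0.001, -41.227, -25.974, -0.0, 0.004, 0.0], 'tcp_pos': [0.181, 0.493, 0.231], 'tool_rot': [[-0.939, 0.345, -0.001], [0.345, 0.939, -0.001], [0.0, -0.001, -1.0]], 'contact_force': [-0.003, 0.224, -0.092], 'ft_torque': [0.023, -0.04, 0.004], 'finger_force': 0.0, 'width': 0.085}
0.0187
side [[455.1, 0.0, 318.2], [0.0, 455.1, 197.9], [0.0, 0.0, 1.0]] [ 0.236 -0.599  0.401] [[0.92, -0.39, 0.0], [-0.15, -0.35, -0.92], [0.36, 0.85, -0.38]]
top [[480.7, 0.0, 321.5], [0.0, 480.7, 200.4], [0.0, 0.0, 1.0]] [0.385 0.126 0.939] [[-0.03, -1.0, -0.02], [-0.99, 0.03, -0.16], [0.16, 0.02, -0.99]]
wrist [[336.0, 0.0, 318.4], [0.0, 336.0, 198.4], [0.0, 0.0, 1.0]] [0.113 0.518 0.373] [[0.34, 0.94, -0.0], [0.9, -0.33, 0.28], [0.26, -0.1, -0.96]]
```

View pics/side0.png

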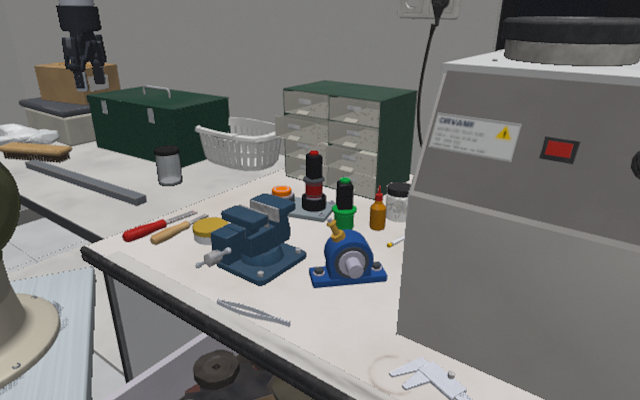

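View pics/top0.png

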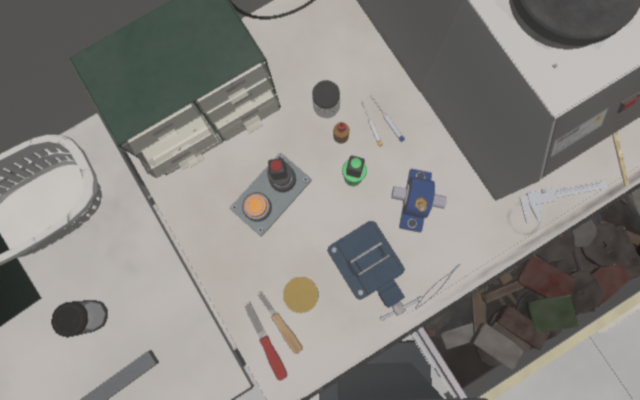

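The red greaser is at side (314,180) and top (277,170), standing in the cup on the grey plate next to the orange pad at top (256,206). The green look-alike is at side (344,205) and top (354,168); it is green and not on the stand, so I leave it. The bearing is at side (348,258) and top (420,200). An enlarged crop will confirm this.

```bash
python3 - <<'E'
from h import *
t=cv2.imread("pics/top0.png");s=cv2.imread("pics/side0.png")
a=cv2.resize(t[150:240,225:325],None,fx=4,fy=4,interpolation=cv2.INTER_CUBIC)      #400x360
b=cv2.resize(t[160:240,380:460],None,fx=4,fy=4,interpolation=cv2.INTER_CUBIC)[:, :]
c1=cv2.resize(s[145:225,265:365],None,fx=4,fy=4,interpolation=cv2.INTER_CUBIC)[:240]
c=cv2.resize(s[215:290,305:390],None,fx=3.2,fy=3.2,interpolation=cv2.INTER_CUBIC)
W=np.zeros((600,800,3),np.uint8)
W[:360,:400]=a;W[:320,400:720]=b;W[360:600,:400]=c1;W[360:600,400:672]=c
cv2.imwrite("pics/crop1.png",W)
ct,cs=cam("top"),cam("side")
def blobs(im,lo,hi,name,box):
    x0,y0,x1,y1=box
    h=cv2.cvtColor(im,cv2.COLOR_BGR2HSV);m=cv2.inRange(h,lo,hi);mm=np.zeros_like(m);mm[y0:y1,x0:x1]=m[y0:y1,x0:x1]
    n,l,st,ce=cv2.connectedComponentsWithStats(mm)
    for i in range(1,n):
        if st[i,4]>12: print(name,st[i].tolist(),ce[i].round(1))
blobs(t,(0,150,60),(6,255,255),"top red",(225,140,325,240))
blobs(s,(0,150,60),(6,255,255),"side red",(290,140,340,220))
blobs(t,(7,120,100),(20,255,255),"top orange",(225,140,325,240))
blobs(s,(7,120,100),(20,255,255),"side orange",(260,170,340,220))
blobs(t,(12,90,80),(28,255,255),"top brass",(400,170,450,230))
blobs(s,(12,90,80),(28,255,255),"side brass",(310,200,365,250))
blobs(t,(100,120,30),(125,255,255),"top blue",(385,150,460,240))
blobs(t,(15,120,100),(30,255,255),"top tin",(270,260,330,320))
blobs(t,(85,30,40),(110,160,255),"plate",(225,140,325,240))
E
```

```text
side red [309, 151, 9, 5, 32] [313.3 152.6]
side red [306, 185, 16, 11, 125] [313.8 190.1]
top orange [245, 196, 21, 20, 76] [256.  206.8]
top orange [249, 199, 13, 13, 122] [254.7 204.6]
side orange [272, 186, 19, 11, 149] [281.3 191. ]
top brass [416, 198, 10, 11, 76] [420.3 202.8]
side brass [327, 220, 18, 22, 199] [335.8 231.6]
```

View pics/crop1.png

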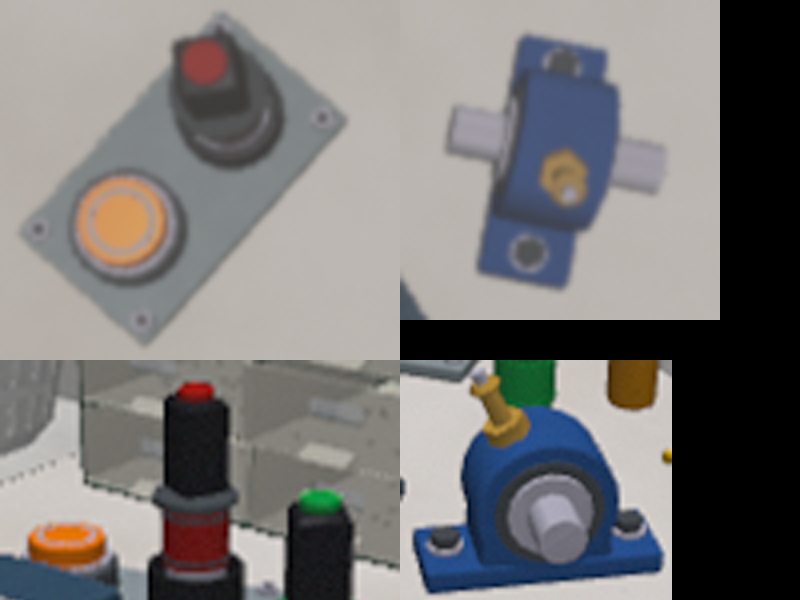

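The crop confirms it: the red-button greaser stands in the black cup on the plate, with the orange pad next to it. The nipple's silver pin is at top (422,208) and side (330,220.6). Next I triangulate these points.

```bash
python3 - <<'E'
from h import *
ct,cs=cam("top"),cam("side")
for n,a,b in(("button",(276,165.5),(314.2,151.6)),("pad",(255.3,205.5),(282,188.8)),("head",(422.1,208.2),(331,221.8)),("hex",(420.5,204),(338,235))):
    x,e=meet((ct,a),(cs,b));print(n,x.round(4),np.round(e,4))
p=[onz(ct,q,.012)for q in((280.5,153),(311.75,180),(261.75,236.25),(230,208.25))]
print(np.round(p,4),np.mean(p,0));d=p[0]+p[1]-p[2]-p[3];print("stand y dir",d[:2]/np.linalg.norm(d[:2]),[np.linalg.norm(p[i]-p[i-1]).round(4) for i in range(4)])
p=[onz(ct,q,.014)for q in((410.75,168.75),(431.5,172),(421.25,232),(399.5,227.5))]
print(np.round(p,4),np.mean(p,0));d=p[0]+p[1]-p[2]-p[3];print("bearing x dir",d[:2]/np.linalg.norm(d[:2]),[np.linalg.norm(p[i]-p[i-1]).round(4) for i in range(4)])
i=viewer.camera_info("wrist");print(np.array(i["mount"]).round(3))
E
```

```text
button [0.5759 0.2158 0.1345] [0.0001 0.0001]
pad [0.5217 0.266  0.0439] [0.0005 0.0005]
head [ 0.4986 -0.0356  0.1032] [0.0003 0.0003]
hex [ 0.5096 -0.0378  0.0797] [0.0004 0.0004]
[[0.6301 0.2202 0.012 ]
 [0.5734 0.1595 0.012 ]
 [0.4656 0.259  0.012 ]
 [0.5222 0.3208 0.012 ]] [0.54781887 0.23985777 0.012     ]
stand y dir [ 0.73307795 -0.68014464] [np.float64(0.1474), np.float64(0.0831), np.float64(0.1467), np.float64(0.0838)]
[[ 0.5892 -0.0353  0.014 ]
 [ 0.5813 -0.0754  0.014 ]
 [ 0.4644 -0.0483  0.014 ]
 [ 0.4744 -0.0072  0.014 ]] [ 0.52732943 -0.04154179  0.014     ]
bearing x dir [ 0.97276768 -0.23178231] [np.float64(0.1182), np.float64(0.0408), np.float64(0.12), np.float64(0.0423)]
[[-0.    -0.959 -0.282  0.073]
 [ 1.    -0.     0.    -0.   ]
 [-0.001 -0.282  0.959 -0.142]
 [ 0.     0.     0.     1.   ]]
```

Everything agrees: the button top comes out at 134 mm and the pad at 44 mm. I move above the greaser and turn towards the grip faces, whose normal is at about 103°.

Request:
{"fn": "arm_command", "kwargs": {"deltas": [-0.93, -0.25, 0, 0, 0, 0, -0.93, -0.25, 0, 0, 0, 0, -0.93, -0.25, 0, 0, 0, 0, -0.93, -0.25, 0, 0, 0, 0, -0.93, -0.25, 0, 0, 0, 0, -0.93, -0.25, 0, 0, 0, 0, -0.93, -0.25, 0, 0, 0, 0, -0.93, -0.25, 0, 0, 0, 0, -0.93, -0.25, 0, 0, 0, 0, -0.93, -0.25, 0, 0, 0, 0, -0.93, -0.25, 0, 0, 0, 0, -0.93, -0.25, 0, 0, 0, 0, -0.93, -0.25, 0, 0, 0, 0, -0.93, -0.25, 0, 0, 0, 0, -0.93, -0.25, 0, 0, 0, 0, -0.93, -0.25, 0, 0, 0, 0]}}

```text
time: 1.48
tcp_pos: [0.5596, 0.2253, 0.231]
tool_rot: [[-0.939, 0.345, -0.001], [0.345, 0.939, -0.0], [0.001, -0.0, -1.0]]
contact_force: [-0.8, 0.5, 0.6]
width: 0.0854
finger_force: 0.0
```

Request:
{"fn": "arm_command", "kwargs": {"deltas": [0, 0, 0, 0, 0, -0.84, 0, 0, 0, 0, 0, -0.84, 0, 0, 0, 0, 0, -0.84, 0, 0, 0, 0, 0, -0.84, 0, 0, 0, 0, 0, -0.84, 0, 0, 0, 0, 0, -0.84, 0, 0, 0, 0, 0, -0.84, 0, 0, 0, 0, 0, -0.84, 0, 0, 0, 0, 0, 0], "gripper": -1, "force": 80}}

```text
time: 2.23
tcp_pos: [0.5585, 0.2264, 0.231]
tool_rot: [[-0.972, -0.235, -0.001], [-0.235, 0.972, -0.0], [0.001, 0.0, -1.0]]
contact_force: [1.0, -0.2, -0.1]
width: 0.0853
finger_force: 0.0
```

```bash
cat >> h.py <<'E'
def shot(name,tag):
    st=monitor.get_state(); im=viewer.snapshot(name)[...,::-1].copy(); cv2.imwrite(f"pics/{name}_{tag}.png",im); return im,cam(name,st),st
E
python3 - <<'E'
from h import *
im,c,st=shot("wrist","a");print(st["time"],np.round(st["tcp_pos"],4),np.round(st["tool_rot"],3).tolist(),np.round(st["qpos"],1))
h=cv2.cvtColor(im,cv2.COLOR_BGR2HSV)
m=cv2.inRange(h,(0,150,60),(6,255,255));n,l,s,ce=cv2.connectedComponentsWithStats(m)
print([(s[i].tolist(),ce[i].round(1).tolist(),onz(c,ce[i],.134).round(4).tolist()) for i in range(1,n) if s[i,4]>30])
print("button proj",proj(c,[.5759,.2158,.134]),"pad",proj(c,[.5217,.266,.044]),"nip",proj(c,[.4986,-.0356,.1032]))
E
```

```text
2.2333 [0.5585 0.2264 0.231 ] [[-0.972, -0.235, -0.001], [-0.235, 0.972, -0.0], [0.001, 0.0, -1.0]] [ 10.9  27.9  71.4  -0.   80.7 -92.7]
[([288, 207, 26, 24, 451], [300.4, 218.5], [0.5747, 0.2169, 0.134]), ([161, 245, 15, 14, 114], [168.5, 250.9], [0.6248, 0.1232, 0.134])]
button proj [298.62943646 219.6049741 ] pad [365.9640943 148.6752847] nip [-11.98091022  32.22064777]
```

View pics/wrist_a.png

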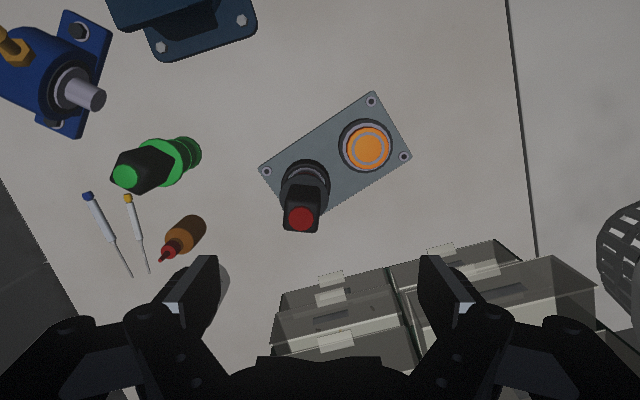

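The wrist view shows the red button at (300,218), in the cup beside the orange pad at (367,147). The green look-alike is at (125,176). The next crop gives me the turn of the grip.

```bash
python3 - <<'E'
import cv2
im=cv2.imread("pics/wrist_a.png")[150:250,265:345]
im=cv2.convertScaleAbs(im,alpha=2.5,beta=10)
cv2.imwrite("pics/w_crop.png",cv2.resize(im,None,fx=6,fy=6,interpolation=cv2.INTER_CUBIC))
E
```

```text
(no output)
```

View pics/w_crop.png

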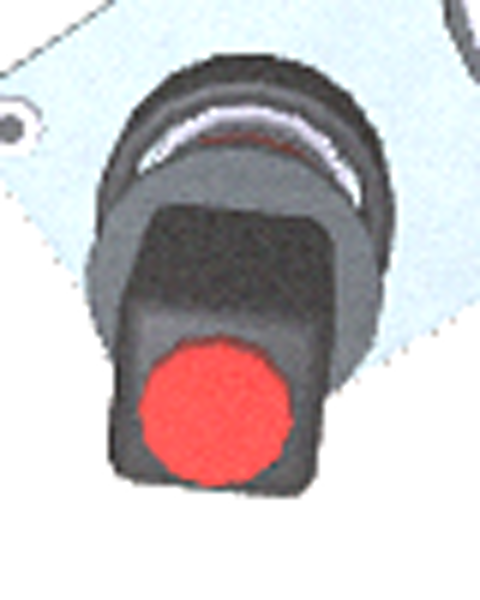

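The grip's top-face corners in the crop are about (128,302), (331,322), (314,497) and (109,477). The turn looks like roughly 5° from the tool axes.

```bash
python3 - <<'E'
from h import *
i=cam("wrist")
st=monitor.get_state();R=np.array(st["tool_rot"]).reshape(3,3);print(np.round(st["tcp_pos"],4))
g=lambda x,y:onz(i,(x/6+265,y/6+150),.128)
p=[g(128,302),g(331,322),g(314,497),g(109,477)]
print(np.round(p,4),np.mean(p,0).round(4),[np.linalg.norm(p[k]-p[k-1]).round(4) for k in range(4)])
a=(p[1]-p[0]+p[2]-p[3])@R; b=(p[3]-p[0]+p[2]-p[1])@R
print("edge angles in tool", np.degrees(np.arctan2(a[1],a[0])),np.degrees(np.arctan2(b[1],b[0])))
for e in(((-.001)),):pass
bt=meet((i,(300.6,218.6)),(cam("top"),(276,165.5)),(cam("side"),(314.2,151.6)));print(bt)
im=cv2.imread("pics/wrist_a.png");h=cv2.cvtColor(im,cv2.COLOR_BGR2HSV);m=cv2.inRange(h,(7,120,100),(20,255,255));m[:,:330]=0;m[:,400:]=0;m[200:]=0
c,_=max(((cv2.minEnclosingCircle(k),cv2.contourArea(k)) for k in cv2.findContours(m,0,1)[0]),key=lambda q:q[1]);print(c,meet((i,c[0]),(cam("top"),(255.3,205.5)),(cam("side"),(282,188.8))))
E
```

```text
[0.5585 0.2264 0.231 ]
[[0.565  0.2034 0.128 ]
 [0.5617 0.2291 0.128 ]
 [0.5855 0.2325 0.128 ]
 [0.5889 0.2059 0.128 ]] [0.5753 0.2177 0.128 ] [np.float64(0.024), np.float64(0.0259), np.float64(0.024), np.float64(0.0268)]
edge angles in tool 95.97039828853076 -173.64774874333835
(array([0.57563321, 0.21635421, 0.13412138]), [np.float64(0.0010934698972869714), np.float64(0.0005673666670090626), np.float64(0.0006654424373805608)])
((367.3291931152344, 147.73487854003906), 21.230587005615234) (array([0.52145453, 0.26656563, 0.04368769]), [np.float64(0.0010150906151941287), np.float64(0.0004472853898649864), np.float64(0.000931862878652778)])
```

Request:
{"fn": "arm_command", "kwargs": {"deltas": [-0.24, -0.22, 0, 0, 0, 0.6, -0.24, -0.22, 0, 0, 0, 0.6, 0, 0, 0.8, 0, 0, 0, 0, 0, 0.8, 0, 0, 0, 0, 0, 0.8, 0, 0, 0, 0, 0, 0.8, 0, 0, 0, 0, 0, 0.8, 0, 0, 0, 0, 0, 0.8, 0, 0, 0, 0, 0, 0.17, 0, 0, 0, 0, 0, 0, 0, 0, 0], "gripper": -1}}

```text
time: 3.12
tcp_pos: [0.5747, 0.2163, 0.0808]
tool_rot: [[-0.992, -0.128, -0.003], [-0.128, 0.992, -0.001], [0.003, -0.0, -1.0]]
contact_force: [-0.5, -0.1, 0.1]
width: 0.0858
finger_force: 0.0
```

Request:
{"fn": "arm_command", "kwargs": {"deltas": [0, 0, 0, 0, 0, 0, 0, 0, 0, 0, 0, 0, 0, 0, 0, 0, 0, 0, 0, 0, 0, 0, 0, 0, 0, 0, 0, 0, 0, 0, 0, 0, 0, 0, 0, 0, 0, 0, 0, 0, 0, 0, 0, 0, 0, 0, 0, 0, 0, 0, 0, 0, 0, 0, 0, 0, 0, 0, 0, 0, 0, 0, 0, 0, 0, 0, 0, 0, 0, 0, 0, 0], "gripper": 1, "force": 100}}

```text
time: 4.12
tcp_pos: [0.5758, 0.2165, 0.0832]
tool_rot: [[-0.992, -0.13, 0.001], [-0.13, 0.992, 0.0], [-0.001, 0.0, -1.0]]
contact_force: [-0.7, -0.4, 6.0]
width: 0.0266
finger_force: 98.0
```

Request:
{"fn": "arm_command", "kwargs": {"deltas": [0, 0, -0.3, 0, 0, 0, 0, 0, -0.4, 0, 0, 0, 0, 0, -0.5, 0, 0, 0, 0, 0, -0.5, 0, 0, 0, 0, 0, -0.3, 0, 0, 0, 0, 0, 0, 0, 0, 0, 0, 0, 0, 0, 0, 0]}}

```text
time: 4.7
tcp_pos: [0.5754, 0.2164, 0.1424]
tool_rot: [[-0.992, -0.13, 0.0], [-0.13, 0.992, 0.0], [-0.0, 0.0, -1.0]]
contact_force: [0.5, -0.2, -2.5]
width: 0.0273
finger_force: 98.3
```

```bash
python3 - <<'E'
from h import *
im,c,st=shot("side","b");R=np.array(st["tool_rot"]).reshape(3,3);t=np.array(st["tcp_pos"])
print(t.round(4),np.round(st["contact_force"],2),R.round(4).tolist())
d=np.array([.5213,.2663,0])-t;print("to pad (tool):",(R.T@np.array([d[0],d[1],0])/.03).round(3))
h=cv2.cvtColor(im,cv2.COLOR_BGR2HSV)
m=cv2.inRange(h,(0,150,40),(6,255,255));m[:, :290]=0;m[:,340:]=0;m[:100]=0;m[230:]=0
n,l,s,ce=cv2.connectedComponentsWithStats(m)
print([(s[i].tolist(),ce[i].round(1).tolist()) for i in range(1,n) if s[i,4]>12])
for z in(.026,.06,.0):print(z,proj(c,t-[0,0,.071-z]).round(1))
cv2.imwrite("pics/b_crop.png",cv2.resize(im[80:240,240:380],None,fx=3.5,fy=3.5,interpolation=cv2.INTER_CUBIC))
E
```

```text
[0.5754 0.2164 0.1424] [ 0.46 -0.23 -2.45] [[-0.9916, -0.1296, 0.0004], [-0.1296, 0.9916, 0.0001], [-0.0004, 0.0, -1.0]]
to pad (tool): [ 1.574e+00  1.882e+00 -1.000e-03]
[([305, 158, 17, 10, 133], [313.5, 162.6])]
0.026 [313.8 169. ]
0.06 [313.8 153.1]
0.0 [313.8 180.9]
```

View pics/b_crop.png

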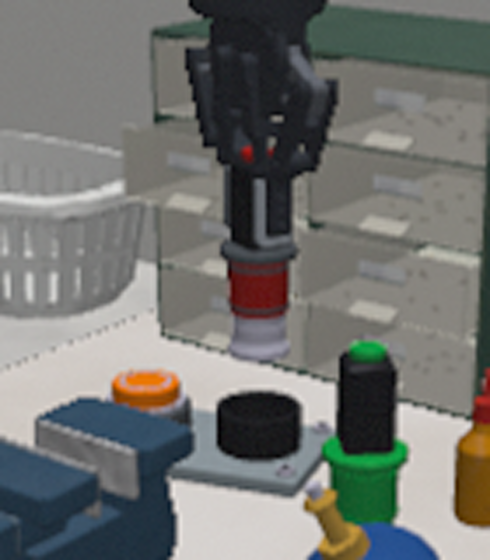

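The greaser is held upright and clear of the cup. The load reads -2.4 N, which matches its weight. I move over the pad and press.

Request:
{"fn": "arm_command", "kwargs": {"deltas": [0.525, 0.627, 0, 0, 0, 0, 0.525, 0.627, 0, 0, 0, 0, 0.525, 0.627, 0, 0, 0, 0, 0, 0, 0, 0, 0, 0, 0, 0, 0.4, 0, 0, 0, 0, 0, 0.4, 0, 0, 0, 0, 0, 0.1, 0, 0, 0, 0, 0, 0.1, 0, 0, 0, 0, 0, 0.06, 0, 0, 0, 0, 0, 0.06, 0, 0, 0, 0, 0, 0, 0, 0, 0]}}

```text
time: 5.67
tcp_pos: [0.5211, 0.2661, 0.109]
tool_rot: [[-0.992, -0.129, -0.001], [-0.129, 0.992, -0.0], [0.001, -0.0, -1.0]]
contact_force: [-4.5, -1.2, 7.2]
width: 0.0271
finger_force: 99.6
```

Request:
{"fn": "arm_command", "kwargs": {"deltas": [0, 0, 0.04, 0, 0, 0, 0, 0, 0, 0, 0, 0, 0, 0, 0, 0, 0, 0]}}

```text
time: 5.92
tcp_pos: [0.5211, 0.2662, 0.1082]
tool_rot: [[-0.992, -0.13, -0.0], [-0.13, 0.992, -0.0], [0.0, -0.0, -1.0]]
contact_force: [-4.8, -0.8, 6.5]
width: 0.0272
finger_force: 99.7
```

Request:
{"fn": "arm_command", "kwargs": {"deltas": [0, 0, 0.04, 0, 0, 0, 0, 0, 0.04, 0, 0, 0, 0, 0, 0, 0, 0, 0, 0, 0, 0, 0, 0, 0]}}

```text
time: 6.25
tcp_pos: [0.5213, 0.2662, 0.107]
tool_rot: [[-0.992, -0.13, 0.0], [-0.13, 0.992, -0.0], [-0.0, -0.0, -1.0]]
contact_force: [-7.2, -1.9, 14.1]
width: 0.0272
finger_force: 101.3
```

Request:
{"fn": "arm_command", "kwargs": {"deltas": [0, 0, 0.04, 0, 0, 0, 0, 0, 0, 0, 0, 0, 0, 0, 0, 0, 0, 0]}}

```text
time: 6.5
tcp_pos: [0.5215, 0.2662, 0.1069]
tool_rot: [[-0.992, -0.13, 0.001], [-0.13, 0.992, 0.0], [-0.001, -0.0, -1.0]]
contact_force: [-10.0, -2.6, 24.0]
width: 0.0269
finger_force: 102.4
```

The force jumped to 24 N with the position stalled at mouth ≈ 36 mm, so the pad is on its stop. I lift off, cross to the nipple high up and tilt.

Request:
{"fn": "arm_command", "kwargs": {"deltas": [0, 0, 0, 0, 0, 0, 0, 0, -0.1, 0, 0, 0, 0, 0, -0.3, 0, 0, 0, 0, 0, -0.7, 0, 0, 0, 0, 0, -0.9, 0, 0, 0, 0, 0, -0.9, 0, 0, 0, 0, 0, -0.9, 0, 0, 0, 0, 0, -0.6, 0, 0, 0, 0, 0, 0, 0, 0, 0]}}

```text
time: 7.25
tcp_pos: [0.5228, 0.2665, 0.24]
tool_rot: [[-0.992, -0.129, 0.007], [-0.129, 0.992, 0.002], [-0.008, 0.001, -1.0]]
contact_force: [0.8, -0.8, -1.3]
width: 0.027
finger_force: 98.9
```

Request:
{"fn": "arm_command", "kwargs": {"deltas": [0.335, -0.761, 0, 0, 0, 0, 0.335, -0.761, 0, 0, 0, 0, 0.335, -0.761, 0, 0, 0, 0, 0.335, -0.761, 0, 0, 0, 0, 0.335, -0.761, 0, 0, 0, 0, 0.335, -0.761, 0, 0, 0, 0, 0.335, -0.761, 0, 0, 0, 0, 0.335, -0.761, 0, 0, 0, 0, 0.335, -0.761, 0, 0, 0, 0, 0.335, -0.761, 0, 0, 0, 0, 0.335, -0.761, 0, 0, 0, 0, 0.335, -0.761, 0, 0, 0, 0, 0, 0, 0, 0.307, -0.803, 0, 0, 0, 0, 0.307, -0.803, 0, 0, 0, 0, 0.307, -0.803, 0, 0, 0, 0, 0.307, -0.803, 0, 0, 0, 0, 0.307, -0.803, 0, 0, 0, 0, 0.307, -0.803, 0, 0, 0, 0, 0, 0, 0, 0, 0, 0, 0, 0, 0]}}

```text
time: 8.92
tcp_pos: [0.4365, -0.0209, 0.235]
tool_rot: [[-0.902, -0.095, 0.42], [-0.151, 0.983, -0.101], [-0.404, -0.154, -0.902]]
contact_force: [-0.2, -0.4, -1.8]
width: 0.0269
finger_force: 99.4
```

```bash
python3 - <<'E'
from h import *
W=np.zeros((600,800,3),np.uint8)
st=monitor.get_state();R=np.array(st["tool_rot"]).reshape(3,3);t=np.array(st["tcp_pos"])
print(st["time"],t.round(4),R.round(4).tolist(),np.round(st["qpos"],1),np.round(st["contact_force"],1))
for n in("side","top","wrist"):
    im,c,_=shot(n,"c")
    print(n,"mouth",proj(c,t+R[:,2]*.071).round(1),"flange",proj(c,t+R[:,2]*.008).round(1),"head",proj(c,[.4986,-.0356,.1032]).round(1),"hex",proj(c,[.5096,-.0378,.0797]).round(1))
s=cv2.imread("pics/side_c.png");t=cv2.imread("pics/top_c.png");w=cv2.imread("pics/wrist_c.png")
W[:400,:400]=cv2.resize(s[140:260,280:400],(400,400),interpolation=cv2.INTER_CUBIC)
W[:400,400:]=cv2.resize(t[150:250,370:470],(400,400),interpolation=cv2.INTER_CUBIC)
W[400:600,200:520]=cv2.resize(w,(320,200))
cv2.imwrite("pics/c_all.png",W)
E
```

```text
8.9167 [ 0.4365 -0.0209  0.235 ] [[-0.9024, -0.0951, 0.4203], [-0.1506, 0.9834, -0.1009], [-0.4038, -0.1543, -0.9017]] [ -19.8   -6.9  116.8    3.9   44.7 -119.4] [-0.2 -0.4 -1.8]
side mouth [309.  181.1] flange [289.4 143.7] head [330.9 221.8] hex [337.8 235. ]
top mouth [426.5 222.2] flange [430.8 235.9] head [422.1 208. ] hex [420.6 203.8]
wrist mouth [318.4 211. ] flange [318.4 252.1] head [318.4 184.4] hex [318.8 177.9]
```

View pics/c_all.png

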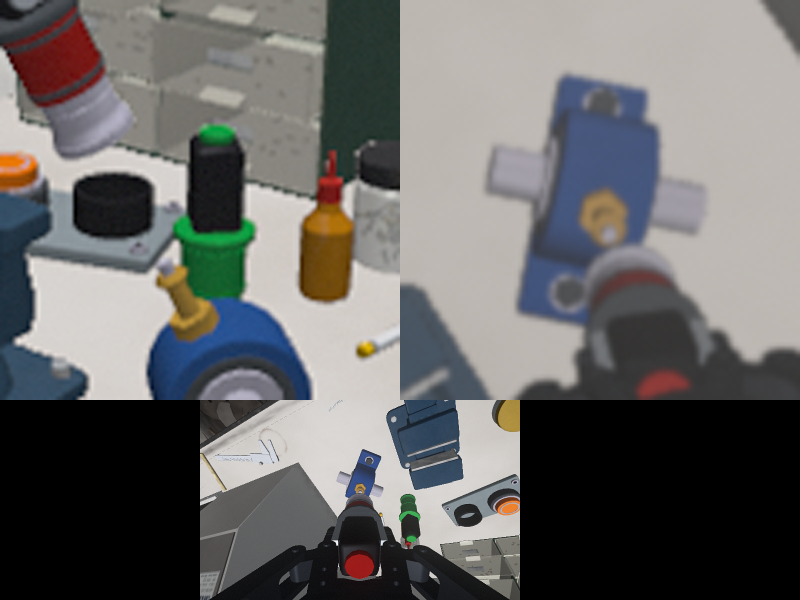

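The mouth is seen at side (309.4,180.5) against a predicted (309,181), so it sits straight in the hand and is lined up with the nipple, whose head is at (331,222). I approach along the axis to a few millimetres off the pin and look closely.

Request:
{"fn": "arm_command", "kwargs": {"deltas": [0, 0, 0.5, 0, 0, 0, 0, 0, 0.6, 0, 0, 0, 0, 0, 0.5, 0, 0, 0, 0, 0, 0.45, 0, 0, 0, 0, 0, 0, 0, 0, 0, 0, 0, 0, 0, 0, 0]}}

```text
time: 9.57
tcp_pos: [0.4633, -0.0273, 0.1801]
tool_rot: [[-0.902, -0.095, 0.421], [-0.151, 0.983, -0.101], [-0.405, -0.155, -0.901]]
contact_force: [0.4, 0.7, -1.7]
width: 0.0266
finger_force: 99.4
```

```bash
python3 - <<'E'
from h import *
W=np.zeros((600,800,3),np.uint8)
st=monitor.get_state();R=np.array(st["tool_rot"]).reshape(3,3);t=np.array(st["tcp_pos"])
print(st["time"],t.round(4),R.round(4).tolist(),np.round(st["contact_force"],1))
for n in("side","top","wrist"):
    im,c,_=shot(n,"d")
    print(n,"mouth",proj(c,t+R[:,2]*.071).round(1),"flange",proj(c,t+R[:,2]*.008).round(1),"head",proj(c,[.4986,-.0356,.1032]).round(1),"hex",proj(c,[.5096,-.0378,.0797]).round(1))
s=cv2.imread("pics/side_d.png");t=cv2.imread("pics/top_d.png");w=cv2.imread("pics/wrist_d.png")
r_=lambda a,w,h:cv2.resize(a,(w,h),interpolation=cv2.INTER_CUBIC)
W[:400,:400]=r_(s[175:255,295:375],400,400)
W[:400,400:]=r_(t[170:250,380:460],400,400)
W[400:600,:400]=cv2.convertScaleAbs(r_(w[150:230,238:398],400,200),alpha=1.5)
W[400:600,400:720]=r_(w,320,200)
cv2.imwrite("pics/d_all.png",W)
E
```

```text
9.5667 [ 0.4633 -0.0273  0.1801] [[-0.9019, -0.0954, 0.4213], [-0.1511, 0.9834, -0.1008], [-0.4047, -0.1546, -0.9013]] [ 0.4  0.7 -1.7]
side mouth [327.4 214.4] flange [309.3 179.8] head [330.9 221.8] hex [337.8 235. ]
top mouth [423.  210.1] flange [426.7 221.8] head [422.1 208. ] hex [420.6 203.8]
wrist mouth [318.1 211.2] flange [317.9 252.4] head [318.6 204.2] hex [319.1 194.3]
```

View pics/d_all.png

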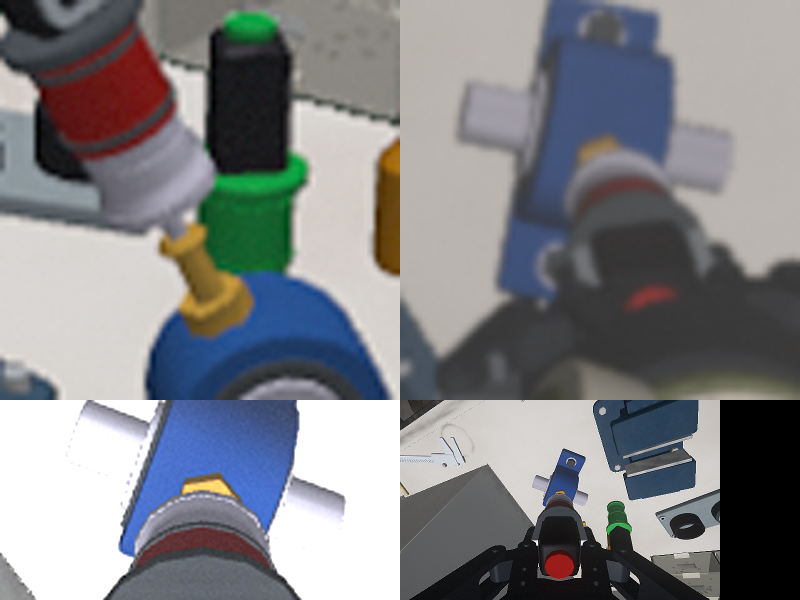

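The side view shows the mouth (center at about crop (165,208)) just above the pin and head at crop (184,240). The wrist crop shows the hexagon slightly to the right of the bell. I measure both offsets by edges.

```bash
cat > off.py <<'E'
from h import *
import sys
tag=sys.argv[1]; st=monitor.get_state();R=np.array(st["tool_rot"]).reshape(3,3);t=np.array(st["tcp_pos"])
red=((0,120,30),(8,255,255)); br=((12,90,60),(28,255,255))
# expected points on the greaser axis / nipple axis, box
for n,boxr,boxb in(("side",(295,180,335,212),(322,215,350,245)),("wrist",(280,195,360,222),(300,170,345,200)),("top",(405,195,445,220),(405,185,440,215))):
    im=cv2.imread(f"pics/{n}_{tag}.png");h=cv2.cvtColor(im,cv2.COLOR_BGR2HSV);c=cam(n,st)
    a=proj(c,t+R[:,2]*.011);b=proj(c,t+R[:,2]*.12);d=(b-a)/np.linalg.norm(b-a);nn=np.array([-d[1],d[0]])
    mm=np.linalg.norm(proj(c,t+R[:,2]*.08+R[:,1]*.005)-proj(c,t+R[:,2]*.08-R[:,1]*.005))/10
    mx=np.linalg.norm(proj(c,t+R[:,2]*.08+R[:,0]*.005)-proj(c,t+R[:,2]*.08-R[:,0]*.005))/10
    print(n,"a",a.round(1),"d",d.round(3),"n",nn.round(3),"px/mm y,x",mm.round(2),mx.round(2), "tool y,x along n:", [round(float((proj(c,t+R[:,2]*.08+R[:,k]*.001)-proj(c,t+R[:,2]*.08))@nn),2) for k in(1,0)])
    for nm,(lo,hi),bx in(("red",red,boxr),("brass",br,boxb)):
        m=cv2.inRange(h,lo,hi);q=np.zeros_like(m);q[bx[1]:bx[3],bx[0]:bx[2]]=m[bx[1]:bx[3],bx[0]:bx[2]]
        ys,xs=np.nonzero(q);P=np.c_[xs,ys]-a;s=P@d;w=P@nn
        print(" ",nm,len(xs),[(int(k),round(float(w[(s>=k)&(s<k+3)].min()),1),round(float(w[(s>=k)&(s<k+3)].max()),1),round(float(w[(s>=k)&(s<k+3)].max()+w[(s>=k)&(s<k+3)].min())/2,2)) for k in np.arange(np.floor(s.min()),s.max(),3) if ((s>=k)&(s<k+3)).sum()>3] if len(xs) else "")
E
python3 off.py d
```

```text
side a [310.3 180.7] d [0.468 0.884] n [-0.884  0.468] px/mm y,x 0.36 0.63 tool y,x along n: [0.22, 0.63]
  red 304 [(4, -7.1, 11.7, 2.29), (7, -10.7, 12.2, 0.78), (10, -11.0, 11.8, 0.42), (13, -10.5, 12.3, 0.91), (16, -10.5, 12.0, 0.75), (19, -9.9, 9.3, -0.32), (22, -8.1, 8.1, -0.01)]
  brass 201 [(44, -3.5, 5.9, 1.21), (47, -3.0, 5.0, 1.0), (50, -1.6, 3.8, 1.1), (53, -1.9, 3.9, 0.97), (56, -5.0, 7.5, 1.25), (59, -5.4, 8.0, 1.3), (62, -4.9, 7.6, 1.35), (65, -3.5, 5.4, 0.96)]
wrist a [317.4 251.6] d [ 0.005 -1.   ] n [1.    0.005] px/mm y,x 1.44 1.37 tool y,x along n: [1.44, -0.01]
  red 35 [(37, -22.6, 24.4, 0.87), (40, -22.6, 21.4, -0.64), (43, -18.7, 19.3, 0.35), (46, -13.7, 15.3, 0.83)]
  brass 118 [(62, -6.8, 15.2, 4.24), (65, -6.8, 12.2, 2.73), (68, -5.8, 10.2, 2.22), (71, 2.2, 8.2, 5.2)]
top a [426.7 221. ] d [-0.296 -0.955] n [ 0.955 -0.296] px/mm y,x 0.59 0.55 tool y,x along n: [-0.58, -0.09]
  red 0 
  brass 9 [(22, -3.0, 1.4, -0.82)]
```

```bash
python3 - <<'E'
from h import *
t=np.array([.4365,-.0209,.235]);R=np.array([[-0.9024,-0.0951,0.4203],[-0.1506,0.9834,-0.1009],[-0.4038,-0.1543,-0.9017]])
st=dict(tcp_pos=t,tool_rot=R)
im=cv2.imread("pics/wrist_c.png");h=cv2.cvtColor(im,cv2.COLOR_BGR2HSV)
m=cv2.inRange(h,(12,90,60),(28,255,255));m[:,:295]=0;m[:,345:]=0;m[:160]=0;m[200:]=0
g=cv2.inRange(h,(0,100,25),(8,255,255))
for y in range(168,194):
    x=np.nonzero(m[y])[0]
    if len(x):print("brass",y,x.min(),x.max(),(x.min()+x.max())/2)
for y in range(194,226,2):
    x=np.nonzero(g[y,270:370])[0]+270
    if len(x)>4:print("red",y,x.min(),x.max(),(x.min()+x.max())/2)
T=cv2.imread("pics/top_c.png");
s=cv2.resize(im[155:235,265:375],(660,480),interpolation=cv2.INTER_CUBIC);cv2.imwrite("pics/wc_crop.png",cv2.convertScaleAbs(s,alpha=1.5))
E
```

```text
brass 168 313 325 319.0
brass 169 313 326 319.5
brass 170 312 327 319.5
brass 171 312 328 320.0
brass 172 312 328 320.0
brass 173 311 329 320.0
brass 174 311 330 320.5
brass 175 310 330 320.0
brass 176 310 330 320.0
brass 177 310 330 320.0
brass 178 309 330 319.5
brass 179 309 329 319.0
brass 180 310 329 319.5
brass 181 311 328 319.5
brass 182 312 328 320.0
brass 183 312 328 320.0
brass 184 312 328 320.0
brass 185 312 328 320.0
brass 186 313 328 320.5
brass 187 327 327 327.0
red 202 314 326 320.0
red 204 305 331 318.0
red 206 302 334 318.0
red 208 299 336 317.5
red 210 296 340 318.0
red 212 296 342 319.0
```

View pics/wc_crop.png

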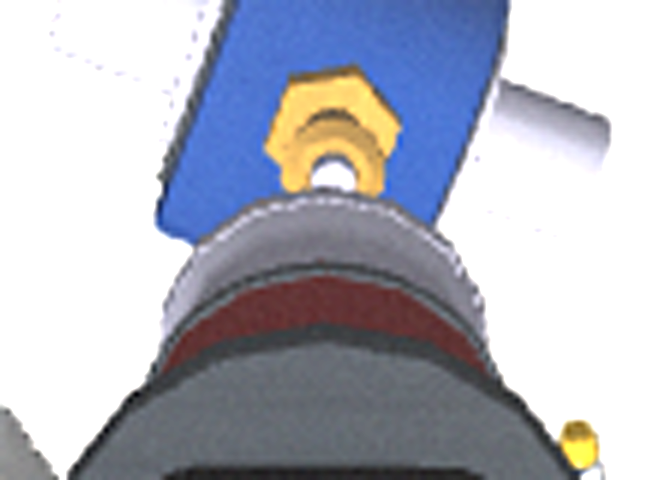

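The nipple head is at x ≈ 320 and the greaser axis at about 318.7, so the head lies about 1 mm towards tool +y. I correct that and push along the axis in steps.

Request:
{"fn": "arm_command", "kwargs": {"deltas": [0.007, 0.033, 0, 0, 0, 0, 0, 0, 0.15, 0, 0, 0, 0, 0, 0.15, 0, 0, 0, 0, 0, 0.15, 0, 0, 0, 0, 0, 0.1, 0, 0, 0, 0, 0, 0, 0, 0, 0]}}

```text
time: 10.22
tcp_pos: [0.4698, -0.028, 0.1645]
tool_rot: [[-0.902, -0.095, 0.422], [-0.151, 0.983, -0.101], [-0.405, -0.155, -0.901]]
contact_force: [-0.5, -0.2, -1.5]
width: 0.0274
finger_force: 99.4
```

Request:
{"fn": "arm_command", "kwargs": {"deltas": [0, 0, 0.1, 0, 0, 0, 0, 0, 0.1, 0, 0, 0, 0, 0, 0, 0, 0, 0]}}

```text
time: 10.47
tcp_pos: [0.4724, -0.0286, 0.1594]
tool_rot: [[-0.901, -0.095, 0.422], [-0.151, 0.983, -0.101], [-0.406, -0.155, -0.901]]
contact_force: [-0.2, 0.9, -1.9]
width: 0.0269
finger_force: 99.4
```

Request:
{"fn": "arm_command", "kwargs": {"deltas": [0, 0, 0.1, 0, 0, 0, 0, 0, 0.05, 0, 0, 0, 0, 0, 0, 0, 0, 0]}}

```text
time: 10.72
tcp_pos: [0.4743, -0.029, 0.1557]
tool_rot: [[-0.901, -0.095, 0.423], [-0.151, 0.983, -0.101], [-0.406, -0.155, -0.901]]
contact_force: [-0.3, 0.1, -2.2]
width: 0.0271
finger_force: 99.7
```

Request:
{"fn": "arm_command", "kwargs": {"deltas": [0, 0, 0.07, 0, 0, 0, 0, 0, 0.03, 0, 0, 0, 0, 0, 0, 0, 0, 0]}}

```text
time: 10.97
tcp_pos: [0.4755, -0.0294, 0.1529]
tool_rot: [[-0.901, -0.095, 0.423], [-0.151, 0.983, -0.101], [-0.406, -0.155, -0.901]]
contact_force: [-2.0, -0.6, -0.8]
width: 0.0269
finger_force: 100.0
```

Request:
{"fn": "arm_command", "kwargs": {"deltas": [0, 0, 0.06, 0, 0, 0, 0, 0, 0, 0, 0, 0, 0, 0, 0, 0, 0, 0]}}

```text
time: 11.22
tcp_pos: [0.4763, -0.0295, 0.1515]
tool_rot: [[-0.901, -0.095, 0.423], [-0.151, 0.983, -0.101], [-0.406, -0.155, -0.901]]
contact_force: [-5.4, -0.3, 3.6]
width: 0.0269
finger_force: 100.2
```

Request:
{"fn": "arm_command", "kwargs": {"deltas": [0, 0, 0.06, 0, 0, 0, 0, 0, 0, 0, 0, 0, 0, 0, 0, 0, 0, 0]}}

```text
time: 11.47
tcp_pos: [0.4771, -0.0296, 0.15]
tool_rot: [[-0.901, -0.095, 0.423], [-0.151, 0.983, -0.101], [-0.406, -0.155, -0.9]]
contact_force: [-7.0, 0.2, 4.3]
width: 0.0271
finger_force: 100.3
```

Request:
{"fn": "arm_command", "kwargs": {"deltas": [0, 0, 0.06, 0, 0, 0, 0, 0, 0, 0, 0, 0, 0, 0, 0, 0, 0, 0]}}

```text
time: 11.72
tcp_pos: [0.4777, -0.0298, 0.1488]
tool_rot: [[-0.901, -0.095, 0.423], [-0.152, 0.983, -0.101], [-0.406, -0.156, -0.9]]
contact_force: [-11.7, 1.3, 11.2]
width: 0.027
finger_force: 102.0
```

Request:
{"fn": "arm_command", "kwargs": {"deltas": [0, 0, 0.06, 0, 0, 0, 0, 0, 0, 0, 0, 0, 0, 0, 0, 0, 0, 0]}}

```text
time: 11.97
tcp_pos: [0.4782, -0.0297, 0.1488]
tool_rot: [[-0.901, -0.096, 0.424], [-0.153, 0.983, -0.102], [-0.407, -0.156, -0.9]]
contact_force: [-33.4, 4.7, 39.4]
width: 0.0274
finger_force: 106.6
```

Request:
{"fn": "arm_command", "kwargs": {"deltas": [0, 0, 0.04, 0, 0, 0, 0, 0, 0, 0, 0, 0, 0, 0, 0, 0, 0, 0]}}

```text
time: 12.22
tcp_pos: [0.4797, -0.0299, 0.149]
tool_rot: [[-0.899, -0.096, 0.427], [-0.153, 0.983, -0.102], [-0.41, -0.157, -0.898]]
contact_force: [-35.4, 7.2, 47.6]
width: 0.0271
finger_force: 106.9
```

It came to a hard stop at the expected home position, but I am pushing harder than needed. I ease back to a moderate push.

Request:
{"fn": "arm_command", "kwargs": {"deltas": [0, 0, -0.04, 0, 0, 0, 0, 0, 0, 0, 0, 0, 0, 0, 0, 0, 0, 0]}}

```text
time: 12.47
tcp_pos: [0.4794, -0.0299, 0.1491]
tool_rot: [[-0.899, -0.095, 0.427], [-0.152, 0.983, -0.102], [-0.41, -0.157, -0.899]]
contact_force: [-20.3, 5.7, 30.1]
width: 0.0272
finger_force: 103.7
```

Request:
{"fn": "arm_command", "kwargs": {"deltas": [0, 0, -0.02, 0, 0, 0, 0, 0, 0, 0, 0, 0, 0, 0, 0, 0, 0, 0]}}

```text
time: 12.72
tcp_pos: [0.4792, -0.03, 0.1491]
tool_rot: [[-0.9, -0.095, 0.426], [-0.152, 0.983, -0.102], [-0.41, -0.157, -0.899]]
contact_force: [-12.9, 4.7, 20.8]
width: 0.027
finger_force: 102.2
```

```bash
python3 - <<'E'
from h import *
st=monitor.get_state();R=np.array(st["tool_rot"]).reshape(3,3);t=np.array(st["tcp_pos"])
print(st["time"],t.round(4),R.round(4).tolist(),"F tool",(R.T@(np.array(st["contact_force"])+[0,0,2.2])).round(1),np.round(st["ft_torque"],2))
im,c,_=shot("side","e");T,ct,_=shot("top","e")
print(proj(c,t+R[:,2]*.071),proj(c,[.4986,-.0356,.1032]))
h=cv2.cvtColor(im,cv2.COLOR_BGR2HSV)
for n,lo,hi in(("red",(0,120,30),(8,255,255)),("brass",(12,90,60),(28,255,255))):
    m=cv2.inRange(h,lo,hi);m[:,:295]=0;m[:,355:]=0;m[:185]=0;m[250:]=0
    k=max(cv2.findContours(m,0,1)[0],key=cv2.contourArea);print(n,cv2.contourArea(k),cv2.minAreaRect(k))
W=np.zeros((400,800,3),np.uint8)
W[:,:400]=cv2.resize(im[175:255,295:375],(400,400),interpolation=cv2.INTER_CUBIC);W[:,400:]=cv2.resize(T[120:280,280:440],(400,400),interpolation=cv2.INTER_CUBIC)
cv2.imwrite("pics/e_all.png",W)
E
```

```text
12.7167 [ 0.4792 -0.03    0.1491] [[-0.8996, -0.0947, 0.4264], [-0.1519, 0.9831, -0.1021], [-0.4095, -0.1566, -0.8988]] F tool [  1.5   2.2 -26.6] [0.41 0.95 0.12]
[337.60705841 231.64318055] [330.86509234 221.84846909]
red 240.5 ((326.2013854980469, 212.5362091064453), (14.079285621643066, 22.545881271362305), 64.65382385253906)
brass 30.0 ((339.0000305175781, 238.00001525878906), (3.5777084827423096, 12.521980285644531), 63.43495178222656)
```

View pics/e_all.png

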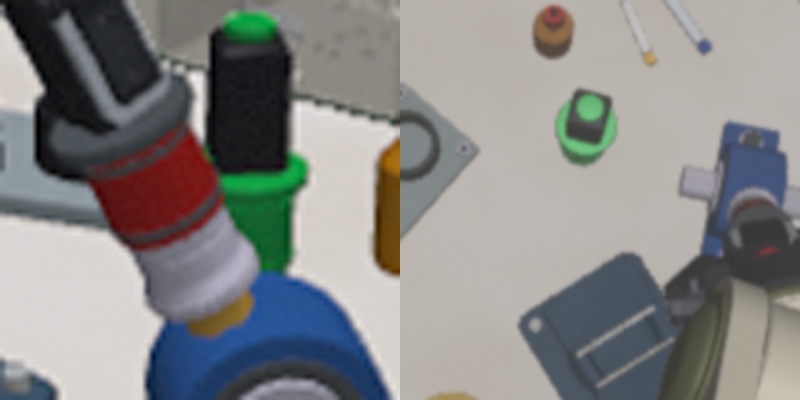

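The side view shows the bell covering the head, with only the hexagon left below it at crop (220,315). The axial push is about 27 N against the 11 N spring, with almost no side load. The bystanders in view are unmoved, so I hand in.

```bash
python3 -c "
from h import *
print(r.sign_off())"
```

```text
the job is handed in; nothing more can be done
None
```

The job is handed in: I pressed the red greaser onto the pad until it hit its stop, then pushed it onto the nipple to the expected home position. It is still gripped and pushed on with about 27 N; sign-off returned no verdict, and the tin and jar were never in the arm's path but I did not check them in the last picture.

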